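# Lock the lid of the instrument case

### The job

The instrument case is packed for the steriliser but its lid is not locked. Pull the bar-shaped lock knob on its lid straight up, turn it anticlockwise (seen from above) until its pin stands over the other notch of the collar, and push it back down fully home so that the pin sits in that notch; then let go. Do not knock over or shift the small amber bottle standing by the case.

Things in the scene. Friction and masses are not known exactly. Their poses are not given: they have to be found in the camera images.
- lock_grip (a point): Lock knob on the larger steel case (246 x 136 mm): black upright bar, 40 long, 14 thick, 40 mm tall; bottom 11 mm above the lid when home. The lid top is 70 mm above the table. Point: on the vertical turning axis, 17 mm below the bar's top, moves with the knob. z up, x along the bar to the end with the 6 mm pin, y across it. Not the round vent cap, nor the smaller tin's round knob.
- lock_pull (a joint): How far the knob is pulled up, m: 0 = fully home, 0.018 = fully out (end stop). About 3 N of friction holds it at any height. Above about 0.008 its pin is clear of the fixed dark steel collar around it (60 mm outer diameter, 12 mm high above the lid, two notches) and the knob can turn.
- lock_turn (a joint): Knob angle, rad, growing anticlockwise seen from above: 0 = pin at the middle of the first notch (start, within 7 degrees), 1.22 (70 degrees) = middle of the other notch. A notch takes the pin within about 10 degrees either side of its middle; elsewhere the collar keeps the knob up. Light friction (0.04 N m); it stays where it is left.
- vial_mid (a point): Bystander: small amber glass bottle with a white cap, 42 mm diameter, 85 mm tall, on the table at the far side of the case. Point: its centre, half-way up; z up.
There are look-alikes about, which are no part of the job. Of the things like the part that bears vial_mid, leave any that is red or turquoise; of the rest the larger one is meant.

How it is judged:
On the way, in this order (a step that is already met when the one before it is completed fails the run):
1. the knob is pulled up clear of the collar (more than 7 mm) before it is turned (value of joint lock_pull above 0.007 m and value of joint lock_turn below 0.5 rad), for 0.1 s.
2. still pulled up, the knob is turned until its pin is over the other notch (within 14 degrees) (value of joint lock_pull above 0.005 m and value of joint lock_turn between 0.98 and 1.46 rad), for 0.1 s.
At the end, for the whole second after the job is handed in: The lock knob is pushed home (within 4 mm) with its pin in the other notch (turned to 70 degrees, within 14 degrees), and the amber bottle stands within 30 mm of where it was (value of joint lock_pull below 0.004 m and value of joint lock_turn between 0.98 and 1.46 rad and distance of vial_mid from where it was at the start of the episode below 0.03 m and angle between vial_mid's own z axis and vertical below 0.3 rad); the robot touches nothing.
It fails at once if the amber bottle is knocked over or shifted by more than 30 mm (distance of vial_mid from where it was at the start of the episode above 0.03 m or angle between vial_mid's own z axis and vertical above 0.3 rad).
It also fails if it takes over 40 s, if anything falls off the work surface, if the arm or the gripper's body presses on something with over 40 N, if the wrist force passes 120 N, or if a joint passes its speed limit or range.

### The arm

A 6-joint arm with a two-finger parallel gripper is mounted at the origin on the work surface. World frame = base frame: x ahead of the robot, y to its left, z up, the work surface at z = 0. Lengths are in m, angles in rad, forces in N, time in s.
With the tool pointing down it reaches from about 0.275 to 0.825 m from the base axis. Payload 4.9 kg.
Tool frame: the origin (TCP) lies midway between the tips of the shut fingers; the grasp point (between the pads) lies 19 mm behind it (grip_point_offset is the distance from the TCP to the grasp point, in m); z points along the fingers, x is the direction in which the jaws open and shut, and the axes are right-handed (so a half turn about z gives the same grasp; the last joint's range is limited). The gripper opens to 85 mm and grips with 20 to 120 N. Pads are 22 mm wide; open, the fingers measure 114 mm over their backs; the gripper's body (76 mm by 85 mm) begins 54 mm behind the grasp point. The pads swing forward as they close: fully open they stand 13 mm farther back than shut.
Start: joints at [1.073, 0.326, -0.193, 1.052, 0, 1.437], TCP at [0.196, 0.514, 0.231] pointing down, gripper open.
Joint ranges: [-2.65, 2.65], [-0.97, 1.79], [-1.3, 1.35], [-1.93, 2.1], [-1.47, 1.37], [-3.14, 3.14]. Speed limits (rad/s): [2.57, 2.57, 3.14, 3.14, 3.14, 3.14].

### API

Orientations are given as a rotation vector (axis times angle).
In Python, from cell import * gives the robot as it stands. Calls block until the motion is done:
- movep(position, orientation): joint-space move of the TCP to a pose.
- move_l(position, velocity=0.15, rot=None, until_force=None): straight line of the TCP; rot=None keeps the orientation; velocity is the mean speed in m/s. With until_force (N) it stops when the force on the tool has changed by that much, and returns True; else False.
- set_joints(angles): joint-space move.
- let_go() and grab(newtons=None): open the fingers fully, or close them until they stop; newtons is the grip in N (None keeps the last).
- sleep(seconds).
- ik(position, orientation): joint angles nearest the present ones, or None.
- get_state(): the state.
- grab_frame(name): name is "side" or "top" or "wrist"; returns a dict with "img" (384x512x3 uint8, red, green, blue), "fx", "fy", "cx", "cy" (pixels), "cam_to_world" (4x4, takes a point from camera to world coordinates); the wrist camera has in their place "T_tool_cam" (4x4, takes a point from camera to tool coordinates, whose origin is the TCP and whose axes are the tool frame's). Camera axes: x right, y down, z forward; pixel columns grow to the right and rows downward; lengths in m; the calibration is good to about 2 mm. A picture is of the moment at which its call begins: read the wrist's pose just before it. There is no depth.
A pose or a line that the arm cannot do raises MotionError and nothing moves.
- sign_off(): hands the job in, once; it reports no verdict.
Trained networks look in the newest picture that a camera, given by its name, has taken for a name from the list of things; names that differ only in an ending like _2 or _b are one class to them, and where a whole thing is asked for, a point or a joint stands for the part that bears it (a point fixed in the world has none). Each returns a list of dicts, best first, with "score" (0 to 1); they miss things now and then, are a little off and sometimes report something else, mostly with a low value. They report only what shows in the picture. A call takes as long as a camera call. They do not tell look-alikes from the thing itself.
- spot_in(camera, name): "centre" ([column, row] in pixels, amid what is visible of it).
- silhouettes(camera, name): "mask" (384x512 bool, what is visible of it) and "centre" ([column, row] in pixels, amid what is visible of it).
- tip_of(camera, name): "centre" ([column, row] in pixels: a listed point, or the origin of a listed thing).
The state is a dict: "clock": time; "q": joint angles; "joint_velocities": joint speeds; "tau": joint torques, N m; "position": TCP position; "eef_rot": TCP orientation; "contact_force": force on the tool from outside, world axes, zero at the start; "wrist_torque": the same for the moment, N m; "finger_gap": opening from 0.0 (shut) to 1.0 (fully open).
Only numpy, scipy, OpenCV 4.12 (cv2) and the standard library are available. Lean on these libraries where they do the work, as an engineer would, in place of code of your own. Each camera call takes 0.05 s, during which the arm holds its last target.

## Working session

There is one attempt and no reset: what is moved stays moved. The work goes in short steps, each a Python script; the robot and the scene stay as the last script left them, time stands still between calls to the robot, and variables do not carry over. Pictures are saved under pics/ and viewed, and the job is handed in when it is done.

```bash
mkdir -p pics; ls
cat > h.py <<'E'
from cell import *
import numpy as np, cv2
def snap(n,f):
    d=grab_frame(n); cv2.imwrite('pics/'+f,cv2.resize(d['img'][:,:,::-1],(800,600))); return d
def ray(d,px,z,T=None):
    T=np.array(d['cam_to_world']) if T is None else T
    v=T[:3,:3]@np.array([(px[0]-d['cx'])/d['fx'],(px[1]-d['cy'])/d['fy'],1.]); o=T[:3,3]
    return o+v*(z-o[2])/v[2]
def proj(d,p,T=None):
    T=np.array(d['cam_to_world']) if T is None else T
    c=np.linalg.inv(T)@np.append(p,1); return np.array([d['fx']*c[0]/c[2]+d['cx'],d['fy']*c[1]/c[2]+d['cy']])
E
python3 - <<'E'
from h import *
for n in ['top','side']:
    d=snap(n,n+'1.png')
    print(n,np.array(d['cam_to_world'])[:3,3])
    for k in ['lock_grip','vial_mid']:
        for r in tip_of(n,k): print(k,r['score'],r['centre'],ray(d,r['centre'],.104 if k=='lock_grip' else .0425))
s=get_state();print(s['clock'],s['eef_rot'],s['finger_gap'])
E
```

```text
pics
top [0.48383254 0.02172857 0.81187479]
lock_grip 0.83 [147.2, 260.8] [0.52935446 0.22807408 0.104     ]
vial_mid 0.65 [156.8, 172.0] [0.72403295 0.22655564 0.0425    ]
vial_mid 0.64 [177.1, 149.7] [0.7731088  0.18142527 0.0425    ]
vial_mid 0.61 [187.7, 186.4] [0.68697911 0.15936299 0.0425    ]
vial_mid 0.57 [227.8, 165.3] [0.72939869 0.07007174 0.0425    ]
side [0.33795877 0.38407646 0.66282989]
lock_grip 0.7 [205.9, 324.2] [0.52566313 0.22781228 0.104     ]
vial_mid 0.9 [119.7, 238.2] [0.77662675 0.19241507 0.0425    ]
vial_mid 0.86 [164.1, 251.1] [0.69501236 0.15973401 0.0425    ]
vial_mid 0.86 [126.9, 269.5] [0.71624391 0.22618969 0.0425    ]
vial_mid 0.6 [184.7, 214.8] [0.72501332 0.07833959 0.0425    ]
0.3 [ 2.58647298e+00  1.78273681e+00 -7.93501354e-04] 0.9984436964277623
```

View pics/top1.png

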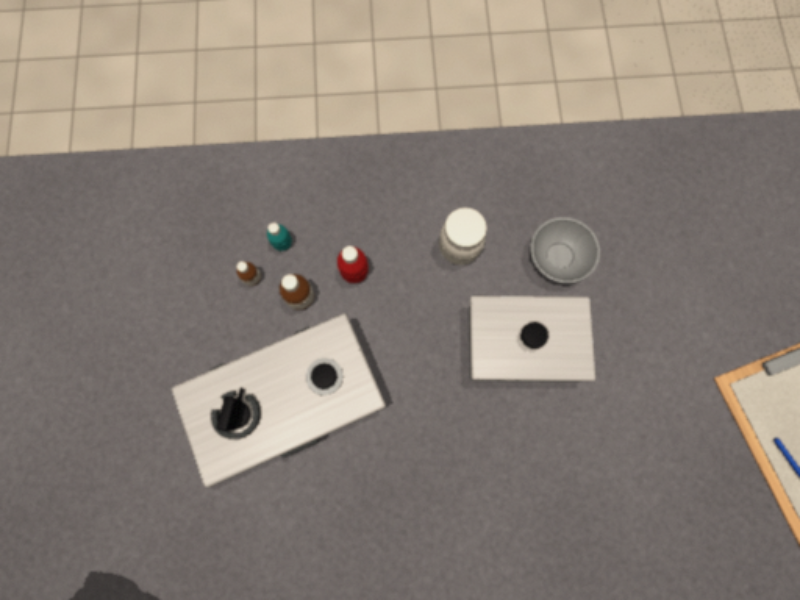

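View pics/side1.png

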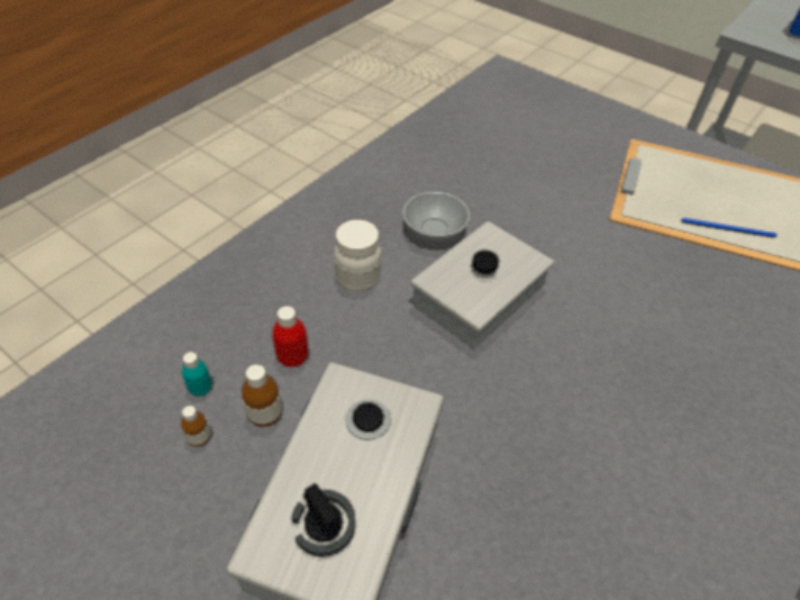

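The top view shows the long case with the barred knob in a collar at about (237,412) and the vent cap at (323,376). The large amber bottle is at (295,290), about (0.69, 0.16). The look-alikes are the small amber, red and turquoise bottles and the small tin. I'll take a wrist view next.

```bash
cat >> h.py <<'E'
from scipy.spatial.transform import Rotation as Ro
def down(a): # tool x at world angle a
    x=np.array([np.cos(a),np.sin(a),0]); z=np.array([0,0,-1.]); return Ro.from_matrix(np.stack([x,np.cross(z,x),z],1)).as_rotvec()
def wT(d,s): 
    T=np.eye(4);T[:3,:3]=Ro.from_rotvec(s['eef_rot']).as_matrix();T[:3,3]=s['position'];return T@np.array(d['T_tool_cam'])
E
python3 - <<'E'
from h import *
d=grab_frame('wrist');print(np.array(d['T_tool_cam']).round(3))
for a in np.radians([-110,-20,20,69,110,160]):
  q=ik([.527,.228,.123],down(a)); print(np.degrees(a),q)
T=np.array(d['T_tool_cam'])
# camera over knob
R=Ro.from_rotvec(down(np.radians(69))).as_matrix()
p=np.array([.527,.228,.28])-np.r_[(R@T[:3,3])[:2],0]
print(p,ik(p,down(np.radians(69))))
movep(p,down(np.radians(69)))
s=get_state();d=snap('wrist','w1.png')
for r in tip_of('wrist','lock_grip'): print(r['score'],r['centre'],ray(d,r['centre'],.104,wT(d,s)))
print(proj(d,[.527,.228,.104],wT(d,s)))
E
```

```text
[[ 1.     0.    -0.001  0.   ]
 [ 0.     0.951  0.309 -0.079]
 [ 0.001 -0.309  0.951 -0.142]
 [ 0.     0.     0.     1.   ]]
-110.0 [ 0.27979141  0.46231002 -0.2815429   0.82694341  0.         -2.51273539]
-20.0 [ 0.27979141  0.46231002 -0.2815429   0.82694341  0.          2.19965359]
20.0 [ 0.27979141  0.46231002 -0.2815429   0.82694341  0.          1.50152189]
69.0 [ 2.79791411e-01  4.62310019e-01 -2.81542896e-01  8.26943412e-01
  4.44089210e-16  6.46310554e-01]
110.0 [ 0.27979141  0.46231002 -0.2815429   0.82694341  0.         -0.06927444]
160.0 [ 0.27979141  0.46231002 -0.2815429   0.82694341  0.         -0.94193907]
[0.60102827 0.19947963 0.28      ] [2.03971567e-01 4.62613015e-01 1.37173455e-01 1.24535677e+00
 4.44089210e-16 5.70490710e-01]
0.7 [261.8, 101.6] [0.52305062 0.23135811 0.104     ]
[260.25616435 106.19646859]
```

View pics/w1.png

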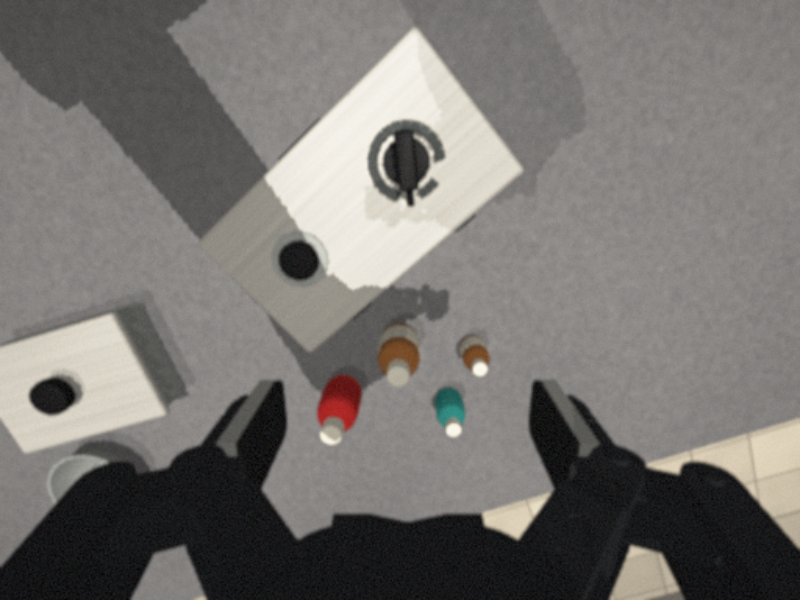

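The wrist view looks down on the knob: bar about (405,160), pin at its lower end at (410,200), first notch at (412,195), other notch at (440,170). I'll zoom in to measure the angle.

Run:
```python
from h import *
s=get_state();d=grab_frame('wrist')
c=d['img'][70:142,225:297,::-1]; cv2.imwrite('pics/c1.png',cv2.resize(c,(576,576),interpolation=cv2.INTER_CUBIC))
T=wT(d,s)
for r in silhouettes('wrist','lock_grip'): 
  m=r['mask'];ys,xs=np.nonzero(m);print(r['score'],r['centre'],m.sum(),xs.min(),xs.max(),ys.min(),ys.max())
np.savez('w1.npz',T=T,K=[d['fx'],d['fy'],d['cx'],d['cy']])
```

```text
0.79 [263.0, 104.0] 825 246 274 84 130
```

View pics/c1.png

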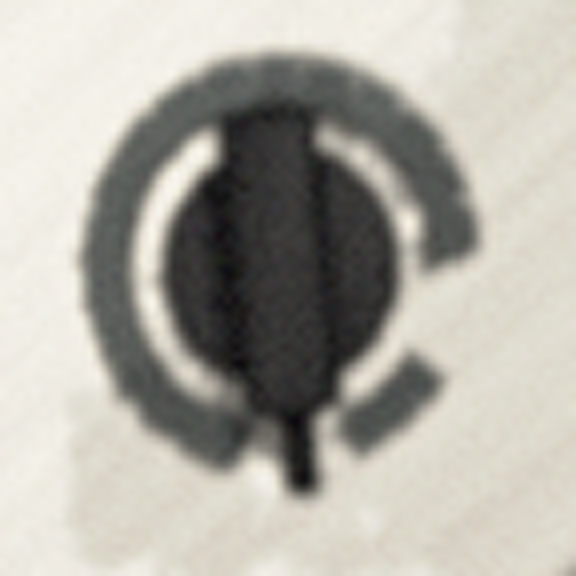

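Run:
```python
from h import *
f=np.load('w1.npz');T=f['T'];K=f['K'];d=dict(fx=K[0],fy=K[1],cx=K[2],cy=K[3])
g=lambda u,v,z: ray(d,(225+(u-3.5)/8,70+(v-3.5)/8),z,T)
a,b,t=g(82,250,.082),g(478,250,.082),g(280,52,.082)
print('collar w',np.linalg.norm(a-b),'ctr',(a+b)/2,t, 'r',np.linalg.norm(t-(a+b)/2))
e1,e2=g(267,115,.121),g(294,395,.121)
print('bar',e1,e2,np.linalg.norm(e1-e2),np.degrees(np.arctan2(*(e2-e1)[1::-1])),(e1+e2)/2)
p=g(303,480,.077);c=(a+b)/2
for c in [(a+b)/2,(e1+e2)/2,g(281,270,.081)]: print('c',c,'pin ang',np.degrees(np.arctan2(*(p-c)[1::-1])),np.linalg.norm((p-c)[:2]))
n=g(430,310,.077);print('notch2',np.degrees(np.arctan2(*(n-(a+b)[:3]/2)[1::-1])))
n=g(290,445,.077);print('notch1',np.degrees(np.arctan2(*(n-(a+b)[:3]/2)[1::-1])))
```

```text
collar w 0.05907019821589242 ctr [0.52106512 0.22937979 0.082     ] [0.49564415 0.23912757 0.082     ] r 0.027225813217003722
bar [0.50559612 0.23369784 0.121     ] [0.53961011 0.22448447 0.121     ] 0.03523972169659398 -15.156033648310173 [0.52260312 0.22909115 0.121     ]
c [0.52106512 0.22937979 0.082     ] pin ang -14.96280944864597 0.034118088932514806
c [0.52260312 0.22909115 0.121     ] pin ang -15.170907892387625 0.032557928723559164
c [0.52375566 0.22850701 0.081     ] pin ang -14.690907977266898 0.03129377857444266
notch2 48.49273499992033
notch1 -17.904730926494203
```

Measured sizes fit: collar 59 mm against 60, and the bar length and height match. The axis is about (0.524, 0.2285), the bar angle −15°, and the other notch is roughly +66° on. Next I'll grasp across the bar.

Run:
```python
from h import *
r=down(np.radians(75)); p=np.array([.524,.2285,.20])
move_l([.601,.199,.28],.1)
movep(p,r)
d=snap('wrist','w2.png')
hit=move_l([.524,.2285,.089],.08,until_force=8)
s=get_state();print(hit,s['position'],s['contact_force'])
if not hit:
    grab(45); s=get_state();print(s['finger_gap'],s['contact_force'],s['wrist_torque'],s['position'],s['clock'])
    snap('top','t2.png');snap('wrist','w3.png')
```

```text
False [0.5244128  0.22859698 0.08952725] [0.02969303 0.04541165 1.16254207]
0.15746551499287667 [-0.24925594  0.94867925  1.49558743] [0.15368845 0.12031802 0.01387958] [0.52407479 0.22871691 0.08917651] 5.4417
```

View pics/w3.png

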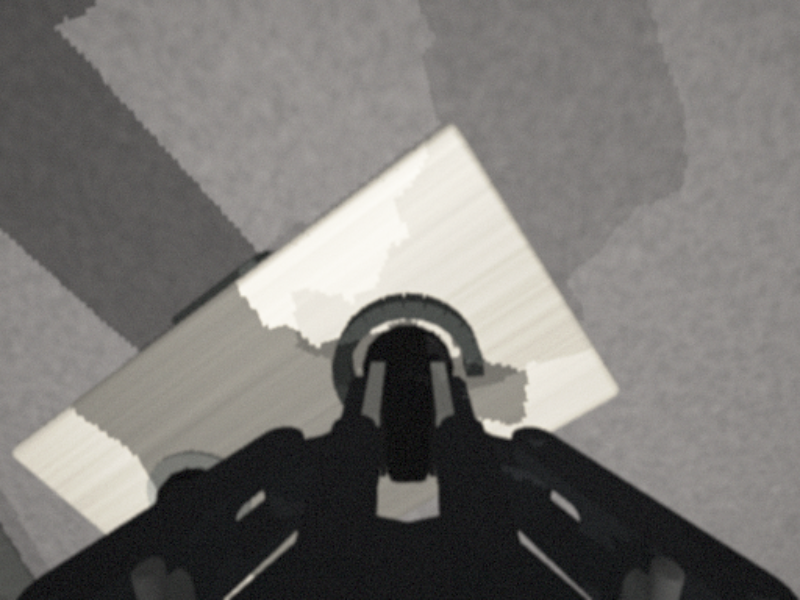

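The bar sits between the pads at (407,410), with a gap of about 13.4 mm against a 14 mm bar. Pulling up.

Run:
```python
from h import *
p=np.array(get_state()['position'])
hit=move_l([.524,.2285,.089+.0145],.03,until_force=25)
sleep(.3);s=get_state();print(hit,s['position'],s['contact_force'],s['wrist_torque'],s['finger_gap'],s['clock'])
snap('wrist','w4.png');snap('side','s4.png')
```

```text
False [0.52407222 0.22865531 0.10370808] [-0.18662168  2.60238516  1.65032696] [ 0.48958774  0.06606669 -0.01851822] 0.1557339078113409 6.475
```

View pics/w4.png

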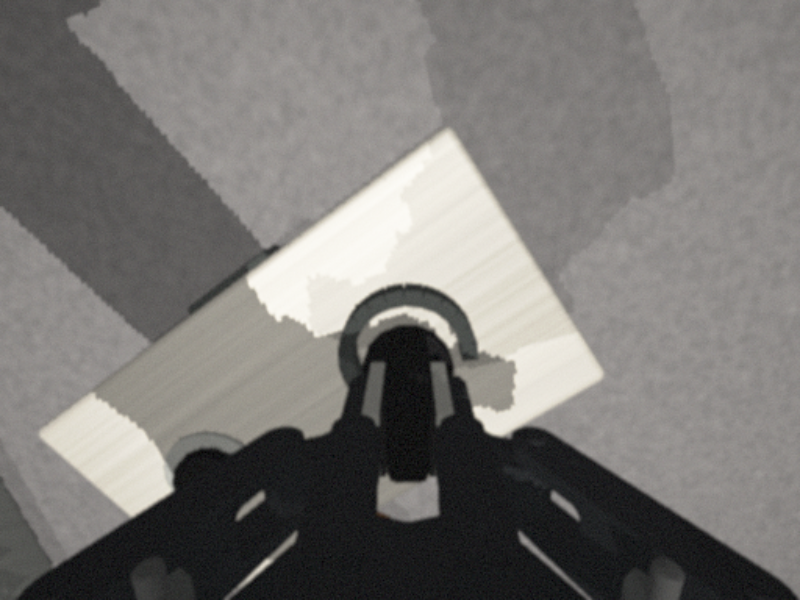

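View pics/s4.png

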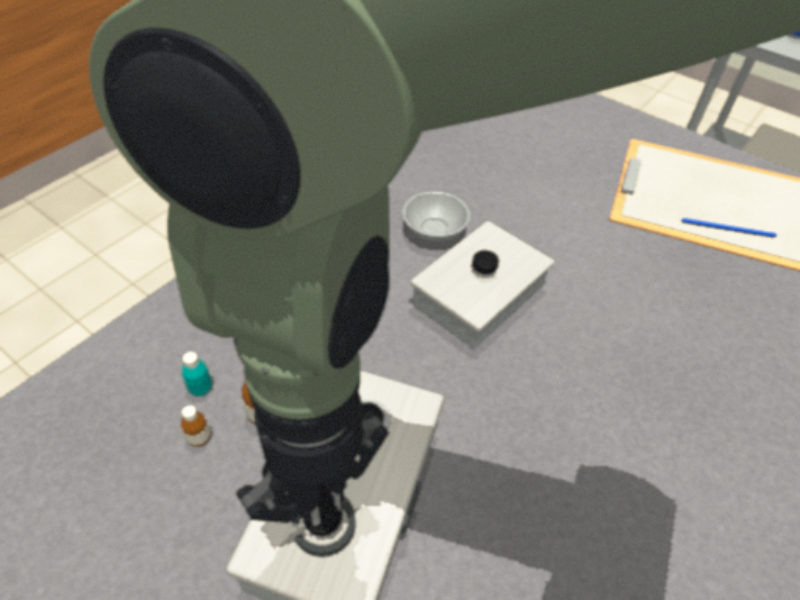

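The knob rose with the gripper: its image is unchanged between the pads while the collar got smaller. The case stayed put and forces are low. Turning anticlockwise in steps.

Run:
```python
from h import *
for a in [10,20,30,40,50,60,66]:
    movep([.524,.2285,.1035],down(np.radians(75+a)))
    s=get_state();print(a,np.round(s['contact_force'],1),np.round(s['wrist_torque'],2),round(s['finger_gap'],3),s['clock'])
    if np.linalg.norm(s['contact_force'])>30: print('stop');break
sleep(.2);s=get_state();print(s['position'],s['contact_force'],s['joint_velocities'].round(3) if hasattr(s['joint_velocities'],'round') else '')
d=snap('wrist','w5.png');snap('top','t5.png');T=wT(d,s)
print(proj(d,[.524,.2285,.104+.0145],T)*800/512)
```

```text
10 [-0.2  2.7  3.1] [0.66 0.05 0.01] 0.156 6.8667
20 [-0.3  4.   2.1] [0.85 0.03 0.07] 0.153 7.1583
30 [-0.   5.   2.1] [0.98 0.04 0.06] 0.157 7.45
40 [0.6 4.4 1.3] [ 1.14 -0.02  0.04] 0.156 7.7417
50 [-0.3  5.7  2.3] [ 1.17 -0.01  0.03] 0.154 8.0333
60 [-0.6  5.5  1.2] [ 1.18 -0.04  0.02] 0.155 8.325
66 [0.2 4.8 2.2] [1.18 0.02 0.02] 0.156 8.575
[0.5239762  0.22906846 0.1035676 ] [-1.02889919  5.9611278   2.41299207] [ 0.001 -0.     0.     0.    -0.    -0.001]
[405.41156115 404.88156056]
```

View pics/w5.png

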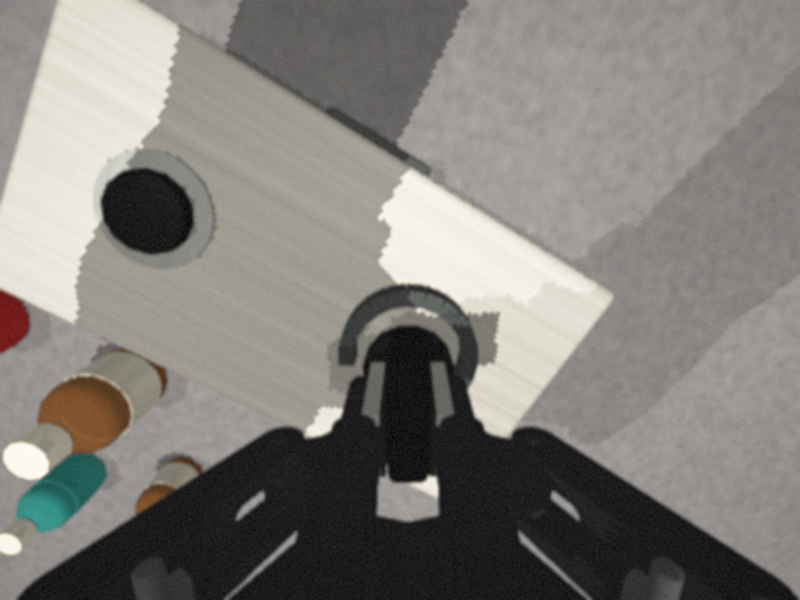

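View pics/t5.png

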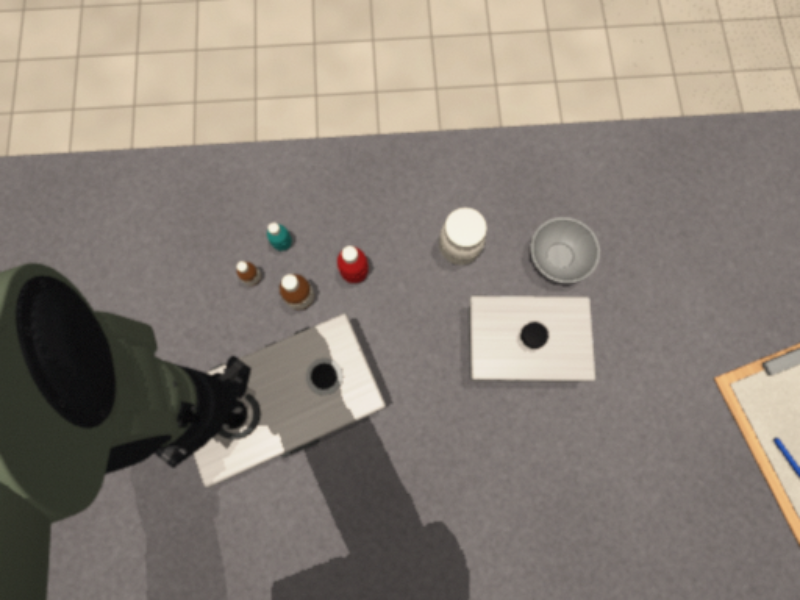

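The knob turned 66° with low forces, and the bottle and case haven't moved. Pushing down.

Run:
```python
from h import *
for z in [.100,.097,.094,.091,.0885]:
    hit=move_l([.524,.2285,z],.03,until_force=25)
    s=get_state();print(hit,np.round(s['position'],4),np.round(s['contact_force'],1),round(s['finger_gap'],3),s['clock'])
    if hit: break
d=snap('wrist','w6.png')
```

```text
False [0.524  0.2291 0.0997] [ 0.2  5.5 -1. ] 0.158 9.1417
False [0.524  0.2291 0.0966] [ 0.7  5.5 -1.1] 0.15 9.3917
False [0.5239 0.2291 0.0936] [ 1.5  5.8 -1.4] 0.156 9.6417
False [0.5239 0.229  0.0906] [ 0.4  6.2 -1.1] 0.162 9.8917
False [0.524  0.2291 0.0891] [-0.9  6.2  6.7] 0.158 10.1417
```

View pics/w6.png

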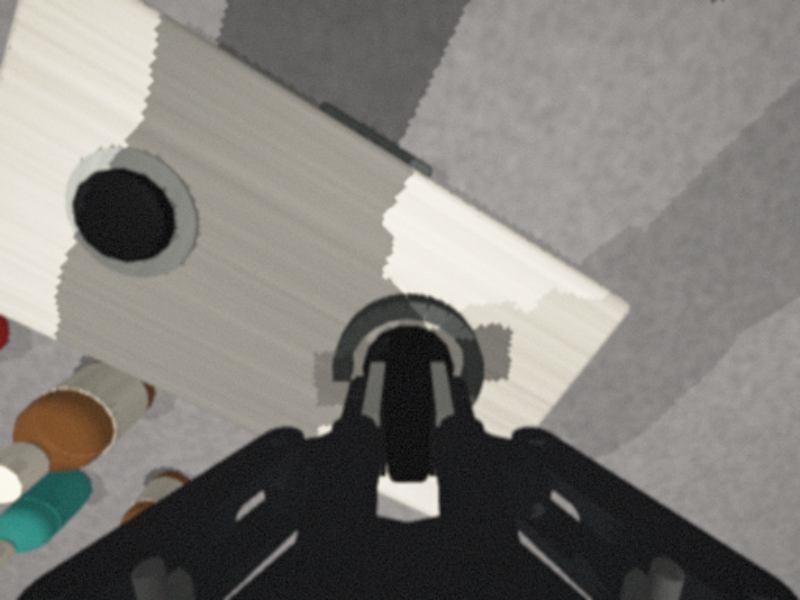

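The push stopped at the height where I first gripped the knob (TCP z 0.0891), with contact force rising there. The bar hasn't slipped in the pads. I'll press slightly more, release, back off and look.

Run:
```python
from h import *
hit=move_l([.524,.2285,.0875],.02,until_force=15)
s=get_state();print(hit,np.round(s['position'],4),np.round(s['contact_force'],1))
let_go(); sleep(.2)
s=get_state();print(np.round(s['position'],4),np.round(s['contact_force'],1),s['finger_gap'])
move_l([.524,.2285,.22],.1)
movep([.601,.1995,.28],down(np.radians(69)))
sleep(.2)
s=get_state();d=grab_frame('wrist')
cv2.imwrite('pics/c7.png',cv2.resize(d['img'][70:142,225:297,::-1],(576,576),interpolation=cv2.INTER_CUBIC))
cv2.imwrite('pics/w7.png',cv2.resize(d['img'][:,:,::-1],(800,600)))
T=wT(d,s);np.savez('w7.npz',T=T,K=[d['fx'],d['fy'],d['cx'],d['cy']])
for n in ['top','side']:
    d=snap(n,n+'7.png')
    for r in tip_of(n,'vial_mid'): print(n,r['score'],ray(d,r['centre'],.0425))
print(s['clock'],s['contact_force'])
```

```text
False [0.5241 0.2291 0.089 ] [-4.1  4.3 13.9]
[0.524  0.2285 0.0875] [-0.   0.  -0.1] 1.0033419422689054
top 0.79 [0.69387538 0.16141534 0.0425    ]
top 0.61 [0.72151729 0.07329495 0.0425    ]
top 0.6 [0.77277176 0.17986811 0.0425    ]
top 0.55 [0.71995492 0.22019283 0.0425    ]
side 0.8 [0.70891545 0.22687745 0.0425    ]
side 0.78 [0.77026298 0.19076542 0.0425    ]
side 0.7 [0.69363823 0.15280806 0.0425    ]
side 0.58 [0.72734964 0.07492605 0.0425    ]
14.1 [0.07479202 0.21025986 0.65783575]
```

View pics/c7.png

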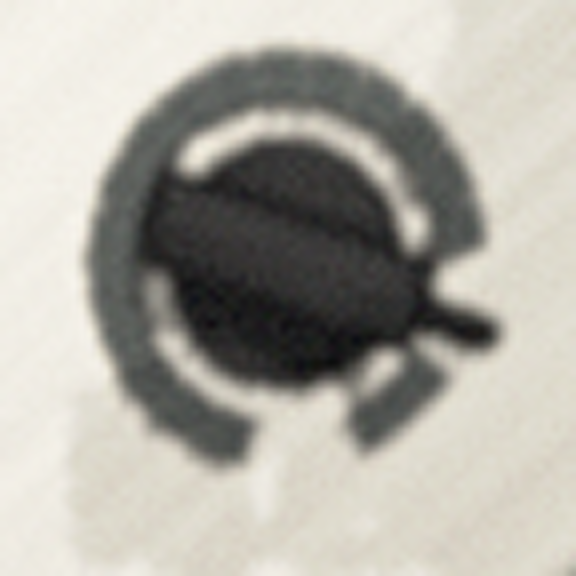

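View pics/side7.png

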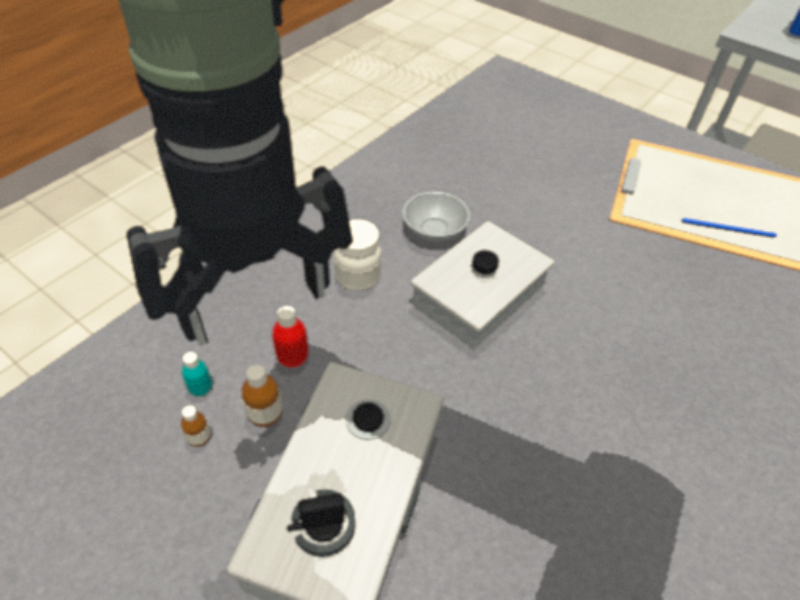

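The close-up shows the pin at (490,330) inside the other notch, with the first notch empty. The pin direction turned 66°, and the knob looks the same size as before. The side view shows the bottle upright at (262,398), where it was. Handing in.

Run:
```python
from h import *
print(get_state()['clock']); print(sign_off())
```

```text
14.35
the job is handed in; nothing more can be done
None
```

I pulled the lock knob up about 14.5 mm, turned it 66° anticlockwise, pushed it fully home and let go. I handed the job in at 14.35 s, with no verdict reported.

- **Home:** the push stopped at the same tool height as when I first gripped the knob (z about 0.089 m). It held there against a 14 N press, and I saw no slip in the pads.
- **Notch:** the last close-up shows the pin inside the other notch and the first notch empty. The pin sits a little to the clockwise side of the notch's middle. The start angle was only known to within 7°, so the final angle is between about 59° and 73°, inside the required 56° to 84°.
- **Bottle:** the large amber bottle is upright where it was. Repeat readings agreed to about 7 mm, which is within the detector's scatter.
- **Contact:** the gripper is clear of everything, with about 0.7 N at most on the wrist.

No check failed. The cameras' first estimates of the knob's position differed by up to 6 mm in x, so I used a value in between. Side force during the turn stayed around 6 N.

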